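Key the heater valve open

ROBOT

A 6-joint arm with a two-finger parallel gripper is mounted at the origin on the work surface. World frame = base frame: x ahead of the robot, y to its left, z up, the work surface at z = 0. Lengths are in m, angles in rad, forces in N, time in s.
With the tool pointing down it reaches from about 0.25 to 0.725 m from the base axis. Payload 9.7 kg.
Tool frame: the origin (TCP) lies between the finger pads; the fingertips stand 11 mm ahead of it and the grasp point (between the pads) lies 8 mm behind it (env.finger_overhang is the distance from the TCP to the fingertips, in m); z points along the fingers, y is the line along which they close (so a half turn about z gives the same grasp; the last joint's range is limited). The gripper opens to 85 mm and grips with 20 to 120 N. Pads are 22 mm wide; open, the fingers measure 114 mm over their backs; the gripper's body (76 mm by 85 mm) begins 54 mm behind the grasp point. The pads swing forward as they close: fully open they stand 13 mm farther back than shut.
Start: joints at [-1.127, 0.087, 0.176, 1.66, 0, 1.571], TCP at [0.236, -0.497, 0.242] pointing down, gripper open.
Joint ranges: [-3.13, 3.13], [-0.85, 1.81], [-1.15, 1.24], [-2.2, 2.28], [-1.44, 1.52], [-3.14, 3.14]. Speed limits (rad/s): [2.22, 2.22, 2.57, 3.14, 3.14, 3.14].

INTERFACE

Orientations are given as a unit quaternion [x, y, z, w].
In Python, from bench import env gives the robot as it stands.
- The arm moves only by the shell command python3 -m pendant 'ROWS' [OPENING] [FORCE]. ROWS is JSON, a list of rows, each a list of 6 numbers: the shift along the tool's x, y, z in cm, then the turn, a rotation vector about the tool's x, y, z in degrees. In form: [[x, y, z, rx, ry, rz], ...]. A call has exactly 10 rows; each row shifts and turns the commanded pose from where the row before left it, along the tool's axes as they then stand; what a row does not reach is not made up. A row lasts 1/8 s, in which the tool goes at most 62.5 mm and 10.7 degrees, less where a joint would pass 70% of its speed; a pose out of reach is approached as far as the arm can. A call with a gripper value outside its range is refused whole. OPENING is the opening, from -1 (shut) to 1 (fully open), set as the call begins (- or left out, the last holds). The fingers move at their own pace and stop on an object; FORCE is the grip in N (left out, the last holds). Time passes only in rows, so rows that do not move let the fingers close, or fill a call up. It gives the time, the measured TCP pose, the force, the opening and the grip force at its end, in the units of the state.
- env.read_state(): the state, without advancing time (a new reading comes with each control period).
- env.read_camera(name): name is "side" or "top"; returns a dict with "pixels" (384x512x3 uint8, red, green, blue), "range_z" (384x512 float32, m along the optical axis (not along the pixel's ray), 0 where there is no reading), "mtx" (3x3 intrinsics, pixels), "k1" (the pictures are not rectified: a ray, as slopes to the right and down, at radius r is drawn at 1 + k1 r^2 times it, then the intrinsics apply), "R" (3x3) and "t" (3): a world point X has camera coordinates R X + t. Camera axes: x right, y down, z forward; pixel columns grow to the right and rows downward; lengths in m; the calibration is good to about 2 mm. A picture is of the moment at which its call begins.
- env.job_done(): hands the job in; it is judged then, once.
The state is a dict: "clock": time; "joint_positions": joint angles; "joint_vel": joint speeds; "tau": joint torques, N m; "tcp_pos": TCP position; "orientation": TCP orientation; "ft_force": force on the tool from outside, world axes, zero at the start; "torque": the same for the moment, N m; "finger_gap": finger opening in m; "finger_force": force on a finger pad.
Only numpy, scipy, OpenCV 4.12 (cv2) and the standard library are available. Lean on these libraries where they do the work, as an engineer would, in place of code of your own. Each camera call takes 0.05 s, during which the arm holds its last target. There are 200 camera calls.

TASK

Take the blue-handled spindle key out of its parking block and thread its flatted end down through the bore of the heater valve, turning it gently by feel until its flats drop into the hidden slot and its collar sits flush on the valve's top plate. Then turn it anticlockwise until the blue wing is in line with the white stripes, so that the valve is open, and let go, leaving the key in place. Do not force the plastic valve, and leave the yellow key and everything else where they are.

Things in the scene. Friction and masses are not known exactly. Their poses are not given: they have to be found in the camera images.
- blue_key: the spindle key with the blue handle, 90 mm tall, 100 to 200 g, at the start upright in a black parking block. Origin: centre of the shaft's tip (its lowest point), z up the shaft. From the tip: steel end with two flats, 19 mm long, 22 mm (x) by 10 mm (y); round shank of 24.2 mm diameter, z 19 to 40 mm; blue collar of 44 mm diameter, z 40 to 46 mm.
- blue_key_wing (a point): middle of the key's blue wing handle, on the key's axis 68 mm above its tip. The wing is 42 mm long (key's x) by 12 mm thick (key's y), from z = 46 to 90 mm. Grip it across its 12 mm. It lies in line with the long side of the flatted end; a half turn makes no difference.
- valve: the fixed heater-air valve: black box, grey top plate, 110 x 110 mm, 85 mm high, a 56 mm metal pipe stub 28 mm out of its +x and -x sides. Origin: centre of its underside; yaw varies. On the plate two WHITE stripes (open) lie along the valve's y axis, two RED stripes (shut) along its x axis. Seen from above, opening is anticlockwise, from red to white.
- valve_mouth (a point): centre of the mouth of the valve's guide bore, on the top plate, 85 mm above the table; axes as the valve's. The bore is round, 25.6 mm across and 20 mm long. With the key home its collar rests on the plate and its tip is 40 mm below the mouth. The valve is plastic: key and valve pressing on each other with more than 25 N before the key is home, or 40 N after, breaks it.
- valve_hub (a point): point on the bore's axis 27 mm below the mouth, axes as the valve's. About here, unseen, is the top of a brass hub 14 mm thick with a through slot 24.2 x 12.2 mm. Not measured: its top is 24 to 30 mm below the mouth; its slot's long side starts 0.05 to 1.2 rad anticlockwise of the valve's x axis. It yields down 3.5 mm on a spring (3 N, rising to 9 N), then is solid.
- valve_under (a point): point on the bore's axis at the table, under the hub. The hub turns stiffly (0.12 N m) and stays where left, between stops at 0 rad (red) and 1.85 rad (past white) from the valve's x axis. A key end pressed lightly on it slides round on top; when its flats match the slot within about 0.08 rad the spring lifts the hub over them, the pressing force vanishes and the key can go on down.
- blue_block: black parking block with a round 26 mm hole through it, 60 x 60 x 50 mm high, fixed; it holds the blue key, whose collar rests on its top. Origin: centre of its underside.
- yellow_block: the same fixed parking block, holding the yellow key. Origin: centre of its underside.
- yellow_key: a similar key with a yellow handle and a square end, which belongs to another valve: a bystander, 90 mm tall, standing in its block. Origin: centre of the shaft's tip.
- nozzle: bystander: grey and black vacuum crevice nozzle lying flat, about 200 x 34 x 34 mm. Origin: under its middle.
- torch: bystander: black torch with a red head, lying, 140 mm long, 40 mm across the head. Origin: under its middle.
- clamp: bystander: steel hose-clamp ring lying flat, 56 mm across, 12 mm high. Origin: centre of its underside.
- adapter: bystander: black plug adapter, 70 x 45 x 32 mm, with two brass pins. Origin: centre of its underside.
- driver: bystander: screwdriver lying flat. Origin: under its middle.
There are look-alikes about, which are no part of the job. Several things have the shape of the blue_key; the one meant has the colours described above.

How it is judged:
By the outcome, as a careful person would: the job done as asked, in the order asked, and still so for the second after the job is handed in, with the robot touching nothing.
It also fails if it takes over 72 s, if anything falls off the work surface, if the arm or the gripper's body presses on something with over 40 N, if the wrist force passes 120 N, or if a joint passes its speed limit or range.

## Working session

There is one attempt and no reset: what is moved stays moved. The work goes in short steps, Python scripts to look and compute and a shell command to move; the robot and the scene stay as the last step left them, time stands still between calls to the robot, and variables do not carry over. Pictures are saved under pics/ and viewed, at most 10 in all, crops included, and the job is handed in when it is done.

```bash
ls; mkdir -p pics; python3 - <<'E'
from bench import env
import cv2,numpy as np
for n in("top","side"):
    c=env.read_camera(n); np.savez(f"pics/{n}0.npz",**c)
    cv2.imwrite(f"pics/{n}0.png",cv2.resize(c["pixels"][:,:,::-1],(800,600),interpolation=cv2.INTER_CUBIC))
    print(n,c["mtx"].tolist(),c["k1"],np.round(c["R"],3).tolist(),c["t"])
print(env.read_state(),env.finger_overhang)
E
```

```text
pics
top [[460.33873292333993, 0.0, 257.4432208630723], [0.0, 460.33873292333993, 191.00233744116113], [0.0, 0.0, 1.0]] 0.0011239354904518139 [[0.001, -1.0, 0.007], [-0.997, -0.001, -0.071], [0.071, -0.007, -0.997]] [-0.01645696  0.61750425  1.13481152]
side [[453.86622087382017, 0.0, 249.79018603483016], [0.0, 453.86622087382017, 193.79840790757112], [0.0, 0.0, 1.0]] -0.10993441721001868 [[-1.0, -0.005, -0.024], [0.019, 0.508, -0.861], [0.017, -0.862, -0.507]] [0.60200601 0.05585312 1.08287817]
{'clock': 0.1, 'joint_positions': array([-1.12701553e+00,  8.74012879e-02,  1.75185262e-01,  1.65978740e+00,
       -1.97151243e-05,  1.57080485e+00]), 'joint_vel': array([ 1.39512198e-03, -2.15840416e-03,  3.44011081e-03,  1.13178025e-03,
       -4.85653278e-04, -6.27060716e-05]), 'tau': array([-2.77586478e-04, -5.21563518e+01,  4.65652084e+01,  1.59423536e-02,
        4.41200569e-06,  5.80958215e-06]), 'tcp_pos': array([ 0.23605695, -0.49654857,  0.24164161]), 'orientation': array([ 9.75483925e-01,  2.20069872e-01, -1.42444093e-04, -5.86582891e-04]), 'ft_force': array([-0.6185327 ,  0.00276568,  0.08540481]), 'torque': array([ 0.01792904, -0.02399997,  0.00412851]), 'finger_force': 0.0, 'finger_gap': 0.08570976276079854} 0.011
```

View pics/top0.png

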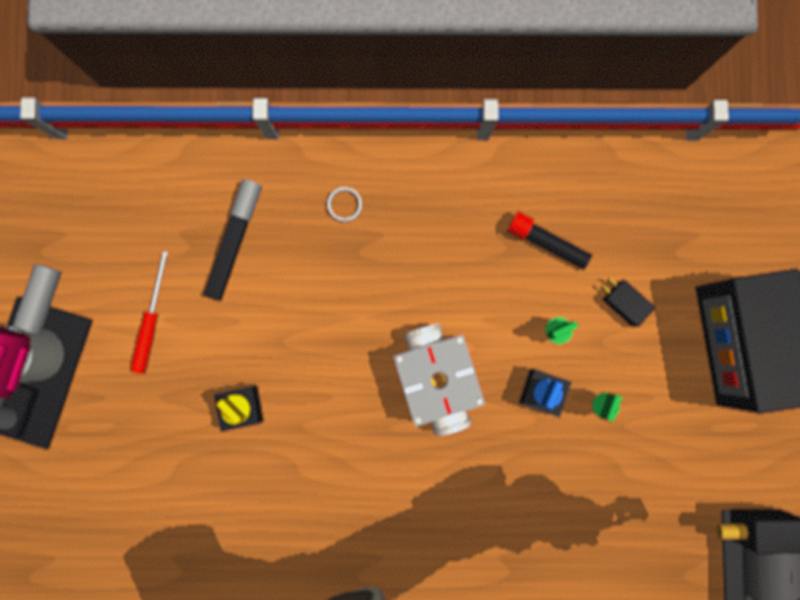

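View pics/side0.png

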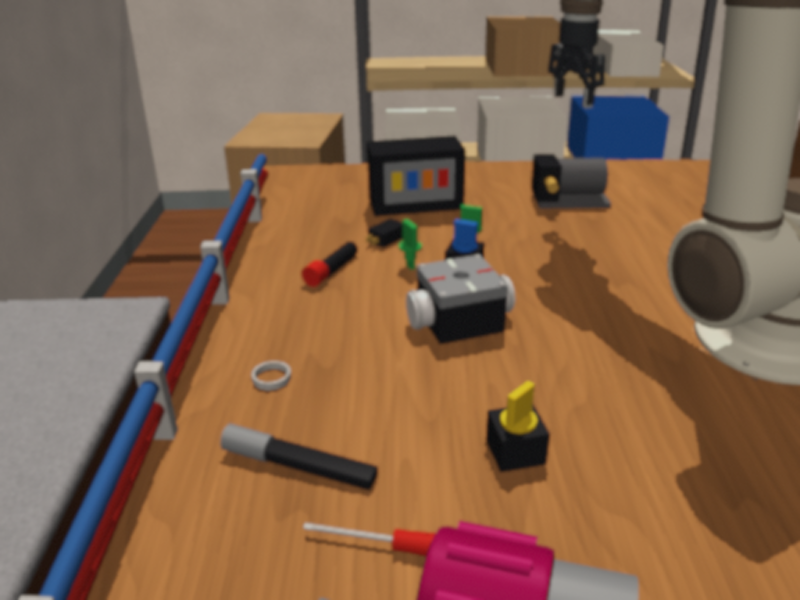

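The top view shows these key-shaped things (800x600 pixels): blue in a black block (548,393), free-standing green ones (562,330) and (607,405), and yellow in a block (235,410). The blue one in the black block fits the description. The valve is at (440,380). I'll confirm in an enlarged crop.

```bash
cat > h.py <<'E'
import numpy as np,cv2
def load(n): return dict(np.load(f"pics/{n}.npz"))
def ray(c,u,v):
    K=c["mtx"]; d=np.array([(u-K[0,2])/K[0,0],(v-K[1,2])/K[1,1]]); s=d.copy()
    for _ in range(10): s=d/(1+c["k1"]*(s@s))
    return c["R"].T@np.array([*s,1]), -c["R"].T@c["t"]
def at_depth(c,u,v):
    d,o=ray(c,u,v); return o+d*c["range_z"][int(round(v)),int(round(u))]
def at_z(c,u,v,z):
    d,o=ray(c,u,v); return o+d*(z-o[2])/d[2]
def tri(c1,p1,c2,p2):
    d1,o1=ray(c1,*p1);d2,o2=ray(c2,*p2)
    s=np.linalg.lstsq(np.c_[d1,-d2],o2-o1,rcond=None)[0]
    a,b=o1+d1*s[0],o2+d2*s[1]; return (a+b)/2,np.linalg.norm(a-b)
def proj(c,X):
    x=c["R"]@X+c["t"]; s=x[:2]/x[2]; s=s*(1+c["k1"]*(s@s)); K=c["mtx"]
    return np.array([K[0,0]*s[0]+K[0,2],K[1,1]*s[1]+K[1,2]])
def pts(c,mask):
    v,u=np.nonzero(mask&(c["range_z"]>0)); return np.array([at_depth(c,a,b) for a,b in zip(u,v)])
E
python3 - <<'E'
from h import *
a=load("top0");b=load("side0")
A=a["pixels"][200:280,245:405,::-1]; B=b["pixels"][125:225,255:335,::-1]
cv2.imwrite("pics/c1.png",cv2.resize(A,(800,400),interpolation=cv2.INTER_CUBIC))
cv2.imwrite("pics/c2.png",cv2.resize(B,(480,600),interpolation=cv2.INTER_CUBIC))
for c,n,(r0,r1,c0,c1) in((a,"top",(200,280,240,405)),(b,"side",(125,225,255,335))):
    p=c["pixels"].astype(int); m=(p[:,:,2]>110)&(p[:,:,2]>p[:,:,0]+50)&(p[:,:,2]>p[:,:,1]+30)
    k=np.zeros_like(m);k[r0:r1,c0:c1]=1;m&=k
    P=pts(c,m); print(n,"blue n",len(P)); 
    v,u=np.nonzero(m); print("bbox",u.min(),u.max(),v.min(),v.max())
    for lo,hi in((.04,.07),(.07,.086),(.086,.11)):
        q=P[(P[:,2]>lo)&(P[:,2]<hi)]
        if len(q)>3: print(lo,hi,len(q),np.round(q.mean(0),4),"mid",np.round((q.min(0)+q.max(0))/2,4),np.round(np.ptp(q,axis=0),4), cv2.minAreaRect((q[:,:2]*1000).astype(np.float32)))
E
```

```text
top blue n 229
bbox 342 360 242 261
0.04 0.07 129 [ 0.4714 -0.2392  0.0537] mid [ 0.4682 -0.2433  0.0528] [0.0461 0.0459 0.0156] ((470.67205810546875, -243.57057189941406), (45.64373779296875, 42.04563522338867), 68.34571838378906)
0.086 0.11 98 [ 0.4681 -0.2405  0.0977] mid [ 0.4676 -0.2406  0.0956] [0.0374 0.0235 0.0139] ((467.8816223144531, -241.18641662597656), (12.340261459350586, 40.695465087890625), 65.44244384765625)
side blue n 208
bbox 291 304 140 159
0.04 0.07 72 [ 0.4717 -0.2347  0.061 ] mid [ 0.4714 -0.2334  0.0621] [0.0303 0.0255 0.0158] ((473.0809631347656, -232.2715606689453), (21.200834274291992, 32.87295913696289), 73.26087188720703)
0.07 0.086 60 [ 0.4708 -0.2374  0.0783] mid [ 0.4705 -0.2373  0.078 ] [0.0272 0.0167 0.0158] ((470.6809387207031, -237.1796417236328), (8.42203140258789, 30.647096633911133), 69.76114654541016)
0.086 0.11 76 [ 0.4699 -0.2383  0.0954] mid [ 0.4698 -0.239   0.0947] [0.0351 0.0267 0.0171] ((468.9959411621094, -239.91505432128906), (15.33522891998291, 38.72746658325195), 66.11036682128906)
```

View pics/c1.png

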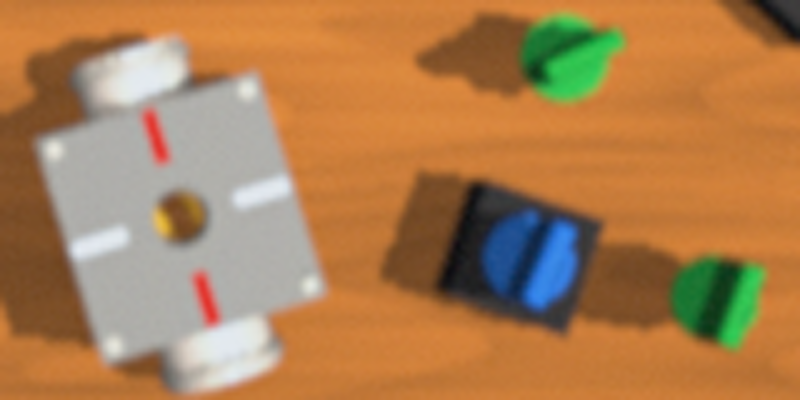

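View pics/c2.png

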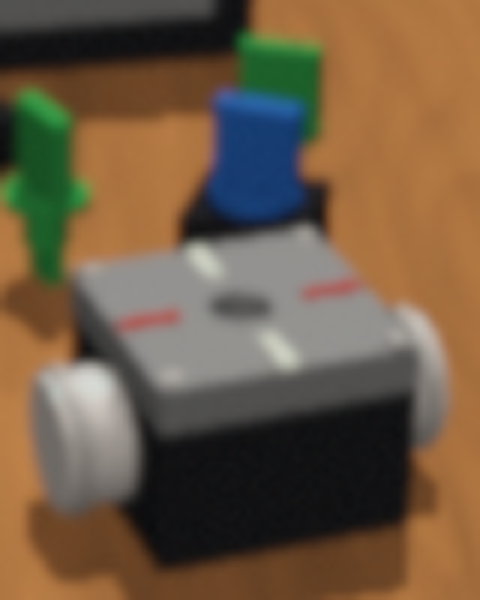

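The crop confirms the blue key in the black block: crop 1 wing about (552,260), collar (530,258). The free green look-alikes are at (565,57) and (715,300). The valve mouth is at crop 1 (180,215) and crop 2 (240,306), with the red stripes running roughly up–down in the top view. Next I measure it.

```bash
python3 - <<'E'
from h import *
a=load("top0");b=load("side0")
f1=lambda x,y:((x+.5)/5-.5+245,(y+.5)/5-.5+200)
f2=lambda x,y:((x+.5)/6-.5+255,(y+.5)/6-.5+125)
def show(n,p,q=None,z=None):
    s=n+" "
    if q: X,e=tri(a,f1(*p),b,f2(*q)); s+=f"tri {np.round(X,4)} err {e:.4f} "
    if z: s+=f"top@z {np.round(at_z(a,*f1(*p),z),4)} "+(f"side@z {np.round(at_z(b,*f2(*q),z),4)}" if q else "")
    print(s)
show("mouth",(181,216),(240,306),.085)
C1=[(38,140),(258,73),(325,295),(108,362)]
c=[at_z(a,*f1(*p),.085) for p in C1]; print(np.round(c,4),"centre",np.mean(c,0))
s=[at_z(b,*f2(*p),.085) for p in((78,275),(310,228),(415,350),(160,392))]; print(np.round(s,4),"centre",np.mean(s,0))
R=[at_z(a,*f1(*p),.085) for p in((155,135),(206,297))];W=[at_z(a,*f1(*p),.085) for p in((100,242),(262,191))]
ang=lambda P:np.degrees(np.arctan2(*(P[1]-P[0])[1::-1]))
print("red",ang(R),np.mean(R,0),"white",ang(W),np.mean(W,0))
c=np.array(c);print("edges",[round(ang((c[i],c[(i+1)%4])),1) for i in range(4)])
# plate via depth, both views
for n,cam,(r0,r1,c0,c1) in(("top",a,(205,285,245,315)),("side",b,(155,215,262,330))):
    p=cam["pixels"].astype(int);m=np.zeros(p.shape[:2],bool);m[r0:r1,c0:c1]=1
    P=pts(cam,m);q=P[abs(P[:,2]-.085)<.005];q=q[(abs(q[:,0]-.48)<.09)]
    r=cv2.minAreaRect((q[:,:2]*1000).astype(np.float32));print(n,"plate z",np.median(q[:,2]),r)
# wing top: block, wing corners
show("wing top ctr",(551,262),(258,98),.100)
for n,x in(("collar",(530,259)),):show(n,x,None,.056)
bl=[(478,182),(603,224),(567,335),(445,290)];k=[at_z(a,*f1(*p),.05) for p in bl];print("block",np.round(k,4),np.mean(k,0),[round(ang((k[i],k[(i+1)%4])),1) for i in range(4)])
for n,x in(("greenR",(745,300)),("greenR collar",(712,299)),("greenU",(585,55))):show(n,x,None,.09)
E
```

```text
mouth tri [ 0.4908 -0.0705  0.0856] err 0.0002 top@z [ 0.4907 -0.0706  0.085 ] side@z [ 0.4908 -0.0716  0.085 ]
[[ 0.5263 -0.0031  0.085 ]
 [ 0.5581 -0.1072  0.085 ]
 [ 0.4537 -0.1383  0.085 ]
 [ 0.4225 -0.0361  0.085 ]] centre [ 0.49016199 -0.07116978  0.085     ]
[[ 0.556  -0.1015  0.085 ]
 [ 0.455  -0.1412  0.085 ]
 [ 0.4246 -0.0322  0.085 ]
 [ 0.5272 -0.0028  0.085 ]] centre [ 0.49071333 -0.06943974  0.085     ]
red -162.57516086511023 [ 0.4907624  -0.07030084  0.085     ] white -72.61106196473948 [ 0.49044842 -0.07060411  0.085     ]
edges [np.float64(-73.1), np.float64(-163.5), np.float64(107.0), np.float64(17.6)]
top plate z 0.08406962484357017 ((488.8479309082031, -70.52806854248047), (110.04901123046875, 109.868408203125), 17.248336791992188)
side plate z 0.08567545104805796 ((491.5137939453125, -72.48944854736328), (111.4954833984375, 116.1414794921875), 17.195255279541016)
wing top ctr tri [ 0.4697 -0.2413  0.1019] err 0.0010 top@z [ 0.4701 -0.2417  0.1   ] side@z [ 0.4688 -0.2455  0.1   ]
collar top@z [ 0.4689 -0.2411  0.056 ] 
block [[ 0.5058 -0.2175  0.05  ]
 [ 0.4855 -0.2782  0.05  ]
 [ 0.4319 -0.2599  0.05  ]
 [ 0.4535 -0.2008  0.05  ]] [ 0.46916932 -0.2390948   0.05      ] [np.float64(-108.5), np.float64(161.1), np.float64(69.9), np.float64(-17.7)]
greenR top@z [ 0.4518 -0.3347  0.09  ] 
greenR collar top@z [ 0.4523 -0.3192  0.09  ] 
greenU top@z [ 0.5666 -0.2614  0.09  ]
```

```bash
cat >> h.py <<'E'
from scipy.spatial.transform import Rotation as Ro
def psi(s):
    x=Ro.from_quat(s["orientation"]).as_matrix(); return np.degrees(np.arctan2(x[1,0],x[0,0]))
def plan(p,q,tgt,ps,n):
    """rows from pos p, quat q to tgt, tool-x angle ps (ccw deg, tool down)"""
    M=Ro.from_quat(q).as_matrix(); p=np.array(p)
    G=Ro.from_euler("z",ps,degrees=True).as_matrix()@np.diag([1,-1,-1])
    rv=Ro.from_matrix(M.T@G).as_rotvec(); d=(np.array(tgt)-p)/n
    for k in range(n):
        Mk=M@Ro.from_rotvec(rv*k/n).as_matrix()
        print(np.round(np.r_[Mk.T@d*100,np.degrees(rv/n)],2).tolist())
E
python3 - <<'E'
from h import *
from bench import env
s=env.read_state();print(psi(s))
t0,p0=s["tcp_pos"],psi(s); T=np.array([.469,-.2405,.13])
plan(t0,s["orientation"],t0+(T-t0)*.8,p0+104,10)
E
```

```text
25.426279231598322
[2.56, -1.05, 0.89, -0.01, -0.01, -10.4]
[2.71, -0.57, 0.89, -0.01, -0.01, -10.4]
[2.77, -0.07, 0.89, -0.01, -0.01, -10.4]
[2.74, 0.43, 0.89, -0.01, -0.01, -10.4]
[2.61, 0.92, 0.89, -0.01, -0.01, -10.4]
[2.4, 1.37, 0.89, -0.01, -0.01, -10.4]
[2.12, 1.78, 0.89, -0.01, -0.01, -10.4]
[1.76, 2.14, 0.89, -0.01, -0.01, -10.4]
[1.35, 2.42, 0.89, -0.01, -0.01, -10.4]
[0.89, 2.62, 0.89, -0.01, -0.01, -10.4]
```

```bash
python3 -m pendant '[[2.56,-1.05,0.6,0,0,-10.4],[2.71,-0.57,0.6,0,0,-10.4],[2.77,-0.07,0.6,0,0,-10.4],[2.74,0.43,0.6,0,0,-10.4],[2.61,0.92,0.6,0,0,-10.4],[2.4,1.37,0.6,0,0,-10.4],[2.12,1.78,0.6,0,0,-10.4],[1.76,2.14,0.6,0,0,-10.4],[1.35,2.42,0.6,0,0,-10.4],[0.89,2.62,0.6,0,0,-10.4]]' -0.1 40
python3 - <<'E'
from h import *
from bench import env
s=env.read_state();print(s["tcp_pos"],psi(s),s["joint_positions"],s["finger_gap"])
plan(s["tcp_pos"],s["orientation"],[.469,-.2405,.13],155.4,6)
E
```

```text
clock: 1.35
tcp_pos: [0.4229, -0.291, 0.1817]
orientation: [0.424, 0.905, 0.0, -0.0]
ft_force: [0.4, -0.7, 0.2]
finger_gap: 0.0384
finger_force: 0.0
[ 0.42286356 -0.29104149  0.1817492 ] 129.77348122705166 [-6.02812877e-01 -1.44666740e-02 -4.54846676e-02  1.54038083e+00
  1.38054174e-05  2.73805199e-01] 0.038417185398324456
[0.15, 1.13, 0.86, -0.0, -0.01, -4.27]
[0.07, 1.14, 0.86, -0.0, -0.01, -4.27]
[-0.01, 1.14, 0.86, -0.0, -0.01, -4.27]
[-0.1, 1.14, 0.86, -0.0, -0.01, -4.27]
[-0.18, 1.13, 0.86, -0.0, -0.01, -4.27]
[-0.27, 1.11, 0.86, -0.0, -0.01, -4.27]
```

```bash
python3 -m pendant '[[0.15,1.1,0.85,0,0,-4.25],[0.07,1.1,0.85,0,0,-4.25],[0,1.1,0.85,0,0,-4.25],[-0.1,1.1,0.85,0,0,-4.25],[-0.18,1.1,0.85,0,0,-4.25],[-0.25,1.1,0.85,0,0,-4.25],[0,0,0,0,0,0],[0,0,0,0,0,0],[0,0,0,0,0,0],[0,0,0,0,0,0]]'
python3 - <<'E'
from h import *
from bench import env
s=env.read_state();print(s["tcp_pos"],psi(s),s["joint_positions"],s["finger_gap"])
plan(s["tcp_pos"],s["orientation"],[.469,-.2405,.074],155.4,6)
c=env.read_camera("side");np.savez("pics/side1.npz",**c)
cv2.imwrite("pics/s1.png",cv2.resize(c["pixels"][90:190,240:340,::-1],(600,600),interpolation=cv2.INTER_CUBIC))
E
```

```text
clock: 2.6
tcp_pos: [0.4674, -0.2431, 0.1316]
orientation: [0.217, 0.976, -0.0, 0.0]
ft_force: [0.0, 0.2, 0.0]
finger_gap: 0.0386
finger_force: 0.0
[ 0.46743678 -0.24312811  0.13158343] 154.87677112195757 [-4.79617702e-01  1.79250615e-02 -1.09552128e-01  1.44289874e+00
 -8.24084735e-06 -4.11346359e-02] 0.038624639276062925
[-0.0, 0.05, 0.96, -0.0, 0.0, -0.09]
[-0.0, 0.05, 0.96, -0.0, 0.0, -0.09]
[-0.0, 0.05, 0.96, -0.0, 0.0, -0.09]
[-0.01, 0.05, 0.96, -0.0, 0.0, -0.09]
[-0.01, 0.05, 0.96, -0.0, 0.0, -0.09]
[-0.01, 0.05, 0.96, -0.0, 0.0, -0.09]
```

View pics/s1.png

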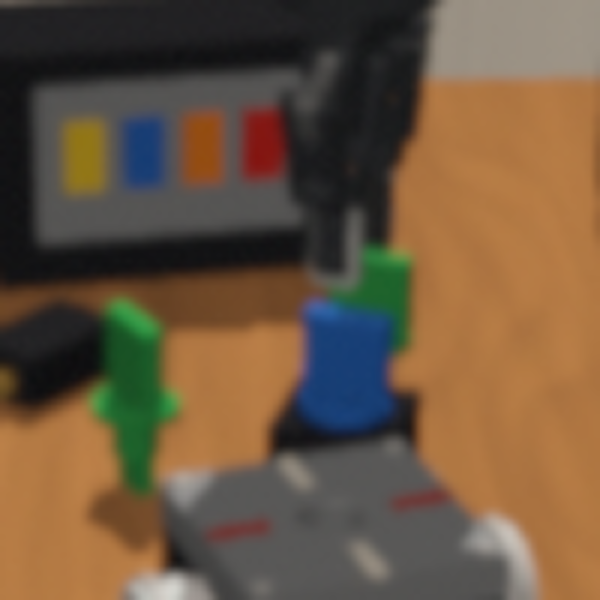

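The near finger is just above the blue wing (finger tip (335,275), wing top (348,310)), with the green keys clear. I go down.

```bash
python3 -m pendant '[[0,0.1,0.9,0,0,-0.5],[0,0.1,0.9,0,0,0],[0,0.1,0.9,0,0,0],[0,0,0.9,0,0,0],[0,0,0.9,0,0,0],[0,0,0.9,0,0,0],[0,0,0.3,0,0,0],[0,0,0,0,0,0],[0,0,0,0,0,0],[0,0,0,0,0,0]]'
python3 - <<'E'
from h import *
from bench import env
s=env.read_state();print(s["tcp_pos"],psi(s),s["finger_gap"],s["ft_force"])
E
```

```text
clock: 3.9
tcp_pos: [0.469, -0.2402, 0.0746]
orientation: [0.213, 0.977, -0.0, 0.0]
ft_force: [0.1, 0.5, 0.0]
finger_gap: 0.0382
finger_force: 0.0
[ 0.46895623 -0.24019337  0.07463633] 155.4275603664195 0.03819833697645345 [0.07515011 0.45979265 0.04588999]
```

```bash
python3 -m pendant '[[0,0,0,0,0,0],[0,0,0,0,0,0],[0,0,0,0,0,0],[0,0,0,0,0,0],[0,0,0,0,0,0],[0,0,0,0,0,0],[0,0,0,0,0,0],[0,0,0,0,0,0],[0,0,0,0,0,0],[0,0,0,0,0,0]]' -1 50
python3 - <<'E'
from h import *
from bench import env
s=env.read_state();print(s["tcp_pos"],psi(s),s["finger_gap"],s["ft_force"],s["torque"])
E
```

```text
clock: 5.15
tcp_pos: [0.4687, -0.2405, 0.0744]
orientation: [0.213, 0.977, -0.0, 0.0]
ft_force: [-1.8, -5.9, 3.5]
finger_gap: 0.0116
finger_force: 50.7
[ 0.46868875 -0.24047472  0.07440719] 155.40947996283882 0.011590768144073773 [-1.83687563 -5.91014925  3.46600238] [-1.06202887  0.55580999 -0.01428287]
```

```bash
python3 -m pendant '[[0,-0.05,-0.5,0,0,0],[0,0,-1,0,0,0],[0,0,-1.2,0,0,0],[0,0,-1.2,0,0,0],[0,0,-1.2,0,0,0],[0,0,-1.2,0,0,0],[0,0,-1.2,0,0,0],[0,0,-1.2,0,0,0],[0,0,-1,0,0,0],[0,0,-0.5,0,0,0]]'
python3 - <<'E'
from h import *
from bench import env
s=env.read_state();print(s["tcp_pos"],psi(s),s["finger_gap"],s["ft_force"],s["torque"],s["joint_positions"])
plan(s["tcp_pos"],s["orientation"],[.4907,-.0706,.175],197.3,8)
E
```

```text
clock: 6.4
tcp_pos: [0.4687, -0.2406, 0.177]
orientation: [0.213, 0.977, -0.0, 0.0]
ft_force: [-1.3, 0.1, -2.1]
finger_gap: 0.0112
finger_force: 50.4
[ 0.46871048 -0.24063626  0.17700294] 155.42928257108863 0.011207817809282615 [-1.25817358  0.13167202 -2.05310196] [-0.00486189  0.03398318 -0.03264758] [-4.74323718e-01  1.62115991e-02 -2.39164785e-02  1.53011274e+00
  2.52976718e-05 -4.54837924e-02]
[0.63, 2.05, 0.02, -0.0, 0.0, -5.23]
[0.44, 2.1, 0.02, -0.0, 0.0, -5.23]
[0.25, 2.13, 0.02, -0.0, 0.0, -5.23]
[0.06, 2.14, 0.02, -0.0, 0.0, -5.23]
[-0.14, 2.14, 0.02, -0.0, 0.0, -5.23]
[-0.33, 2.12, 0.03, -0.0, 0.0, -5.23]
[-0.53, 2.08, 0.03, -0.0, 0.0, -5.23]
[-0.71, 2.02, 0.03, -0.0, 0.0, -5.23]
```

```bash
python3 -m pendant '[[0.63,2.05,0,0,0,-5.2],[0.44,2.1,0,0,0,-5.2],[0.25,2.13,0,0,0,-5.2],[0.06,2.14,0,0,0,-5.2],[-0.14,2.14,0,0,0,-5.2],[-0.33,2.12,0,0,0,-5.2],[-0.53,2.08,0,0,0,-5.2],[-0.71,2.02,0,0,0,-5.2],[0,0,0,0,0,0],[0,0,0,0,0,0]]'
python3 - <<'E'
from h import *
from bench import env
s=env.read_state();print(s["tcp_pos"],psi(s),s["finger_gap"],s["ft_force"],s["torque"],s["joint_positions"])
for n in("side","top"):
    c=env.read_camera(n);np.savez(f"pics/{n}2.npz",**c)
    if n=="side": A=cv2.resize(c["pixels"][90:210,245:345,::-1],(500,600),interpolation=cv2.INTER_CUBIC)
    else: B=cv2.resize(c["pixels"][205:285,245:315,::-1],(300,343),interpolation=cv2.INTER_CUBIC)
B=np.vstack([B,np.zeros((600-343,300,3),np.uint8)])
cv2.imwrite("pics/s2.png",np.hstack([A,B]))
t=s["tcp_pos"]-[0,0,.0644]
S=dict(np.load("pics/side2.npz"))
for z in(0,.019,.04,.046,.09):print(z,(proj(S,t+[0,0,z])-[245,90])*5+2)
E
```

```text
clock: 7.65
tcp_pos: [0.4909, -0.0708, 0.1762]
orientation: [-0.147, 0.989, -0.0, -0.0]
ft_force: [-0.1, -0.2, -1.6]
finger_gap: 0.011
finger_force: 50.5
[ 0.49086634 -0.07083028  0.17622829] -163.0519395332444 0.011009812844126192 [-0.10815813 -0.18893907 -1.58640046] [0.0338414  0.02351137 0.03151479] [-1.43173272e-01 -5.66677697e-02 -9.70949139e-02  1.53058780e+00
 -2.42625924e-04 -4.38972722e-01]
0 [251.25133385 381.7498637 ]
0.019 [252.22792739 346.39903275]
0.04 [253.31244324 306.62412969]
0.046 [253.62321795 295.12260487]
0.09 [255.91287157 208.8789741 ]
```

View pics/s2.png

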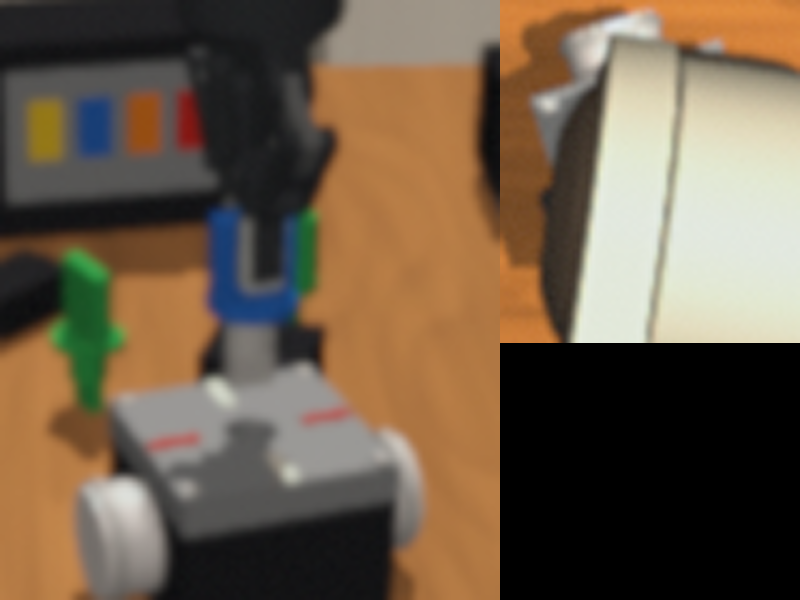

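The key hangs upright over the mouth (shank about (250,350), mouth about (250,432), wing (254,262)). This is within about 0.5 mm of my prediction. I lower it to just above the plate.

```bash
python3 -m pendant '[[0,0,0.4,0,0,0],[0,0,0.6,0,0,0],[0,0,0.6,0,0,0],[0,0,0.4,0,0,0],[0,0,0.2,0,0,0],[0,0,0.1,0,0,0],[0,0,0.05,0,0,0],[0,0,0.05,0,0,0],[0,0,0,0,0,0],[0,0,0,0,0,0]]'
python3 - <<'E'
from h import *
from bench import env
s=env.read_state();print(s["tcp_pos"],psi(s),s["ft_force"],s["torque"])
c=env.read_camera("side");np.savez(f"pics/side3.npz",**c)
cv2.imwrite("pics/s3.png",cv2.resize(c["pixels"][130:190,260:330,::-1],(700,600),interpolation=cv2.INTER_CUBIC))
t=s["tcp_pos"]-[0,0,.0644]
f=lambda X:np.round((proj(c,X)-[260,130])*10+4.5,1)
for z in(0,.019,.03,.04,.046):print(z,f(t+[0,0,z]),f(t+[0.0121,0,z]),f(t-[0.0121,0,-z]))
m=np.array([.4907,-.0706,.085]);print("mouth",f(m))
for a in(17.3,107.3):
    for r in(-.055,.055):
        print(a,r,f(m+r*np.array([np.cos(np.radians(a)),np.sin(np.radians(a)),0])))
E
```

```text
clock: 9.0
tcp_pos: [0.491, -0.0705, 0.1524]
orientation: [-0.148, 0.989, -0.0, 0.0]
ft_force: [-0.7, -1.2, -1.9]
finger_gap: 0.0115
finger_force: 50.5
[ 0.49097238 -0.07052345  0.15235134] -162.97558310155424 [-0.74932166 -1.20502699 -1.92401725] [-0.014823   -0.02706357  0.01470144]
0 [350.2 451.8] [300.7 452.7] [399.7 450.9]
0.019 [352.2 382.5] [302.2 383.5] [402.1 381.6]
0.03 [353.3 341.9] [303.1 342.8] [403.5 341. ]
0.04 [354.3 304.7] [303.9 305.6] [404.7 303.7]
0.046 [354.9 282.1] [304.4 283.1] [405.5 281.2]
mouth [351.  462.2]
17.3 -0.055 [557.3 427.2]
17.3 0.055 [139.1 498.3]
107.3 -0.055 [270.1 365.8]
107.3 0.055 [438.7 566.9]
```

View pics/s3.png

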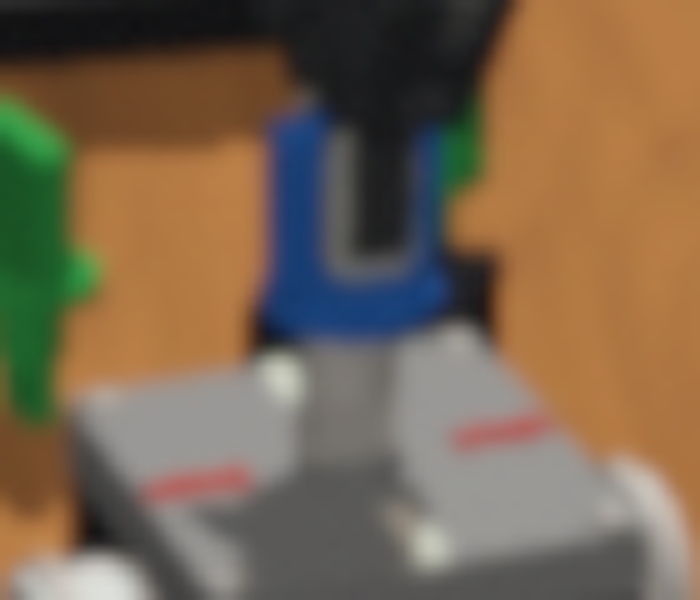

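```bash
python3 - <<'E'
from h import *
a=load("top0");b=load("side0");c=load("side3")
def edges(img,row,c0,c1):
    r=cv2.GaussianBlur(img,(0,0),.7)[row,c0:c1]; return r
g=lambda k:cv2.cvtColor(k["pixels"],cv2.COLOR_RGB2GRAY).astype(float)
print("shank rows"); 
for r in range(164,176): print(r,g(c)[r,286:304].astype(int))
print("mouth side");
for r in range(171,181): print(r,g(b)[r,287:304].astype(int))
print("mouth top")
for r in range(235,252): print(r,g(a)[r,272:291].astype(int))
E
```

```text
shank rows
164 [ 50  56  64  71  83  95 100 101  98  96  95  93  92 100 117 127 133 138]
165 [106 123 125 112 104 107 113 115 114 112 109 106 105 116 134 144 146 149]
166 [155 176 177 155 125 114 117 120 120 118 114 109 108 122 140 149 151 151]
167 [173 195 198 177 141 119 118 121 121 120 115 110 109 123 141 149 152 152]
168 [169 190 198 180 146 121 119 121 122 120 115 110 111 126 142 149 152 152]
169 [161 175 183 170 140 119 117 120 121 119 116 111 114 129 143 150 152 152]
170 [155 161 163 151 128 114 116 117 118 117 115 113 118 132 145 150 151 152]
171 [153 153 150 136 117 111 113 115 115 115 114 115 121 135 146 151 152 152]
172 [152 151 146 130 112 109 112 115 115 115 115 116 122 136 147 151 151 152]
173 [152 152 145 130 113 110 113 115 115 115 115 116 121 134 145 151 152 151]
174 [152 151 146 130 114 111 112 114 115 114 113 112 115 127 141 150 152 151]
175 [152 151 145 128 111 107 110 110 109 108 106 104 105 113 133 147 151 152]
mouth side
171 [148 155 163 166 163 154 147 145 146 145 146 146 146 146 146 146 146]
172 [146 148 150 151 148 144 141 140 140 141 143 144 145 146 146 146
[... 1318 characters left out ...]
93 102 112 115 130 162 177 176
 175]
244 [173 174 176 178 187 181 148 108  84  84  85  93 102 109 132 163 177 176
 177]
245 [173 172 172 176 184 182 159 117  85  80  82  85  89 104 137 166 176 175
 175]
246 [172 173 174 173 175 176 154 117  89  80  81  84  92 116 152 171 176 176
 176]
247 [175 174 172 172 171 163 144 116  99  86  85  97 115 141 163 175 176 175
 175]
248 [171 174 174 173 173 166 146 129 117 111 114 130 146 164 174 175 175 175
 175]
249 [174 174 176 175 175 171 162 154 149 145 150 159 168 173 175 176 177 175
 175]
250 [173 174 173 175 174 175 172 171 171 168 170 175 176 176 175 175 175 172
 173]
251 [172 174 174 175 175 176 175 176 176 176 175 176 176 175 174 176 175 175
 174]
```

By pixel profiles in the same side camera, the mouth is centred at col 294.65 and the key tip at col 294.0. So the key sits about 1.5 mm too far +x (it lies off-centre in the pads). I'll correct along tool x and descend gently.

```bash
python3 -m pendant '[[0.05,-0.02,0,0,0,0],[0.05,0,0,0,0,0],[0.05,0,0,0,0,0],[0,0,0.05,0,0,0],[0,0,0.05,0,0,0],[0,0,0.05,0,0,0],[0,0,0.05,0,0,0],[0,0,0.05,0,0,0],[0,0,0.05,0,0,0],[0,0,0,0,0,0]]'
```

```text
clock: 10.3
tcp_pos: [0.4896, -0.0711, 0.1492]
orientation: [-0.148, 0.989, 0.0, -0.0]
ft_force: [-0.1, 0.3, -1.1]
finger_gap: 0.0114
finger_force: 50.5
```

```bash
python3 -m pendant '[[0,0,0.03,0,0,0],[0,0,0.03,0,0,0],[0,0,0.03,0,0,0],[0,0,0.03,0,0,0],[0,0,0.03,0,0,0],[0,0,0.03,0,0,0],[0,0,0.03,0,0,0],[0,0,0,0,0,0],[0,0,0,0,0,0],[0,0,0,0,0,0]]'
```

```text
clock: 11.55
tcp_pos: [0.4896, -0.0711, 0.1472]
orientation: [-0.148, 0.989, 0.0, -0.0]
ft_force: [0.9, -0.9, -1.0]
finger_gap: 0.0118
finger_force: 50.5
```

```bash
python3 -m pendant '[[0,0,0.03,0,0,0],[0,0,0.03,0,0,0],[0,0,0.03,0,0,0],[0,0,0.04,0,0,0],[0,0,0.04,0,0,0],[0,0,0.04,0,0,0],[0,0,0.04,0,0,0],[0,0,0.04,0,0,0],[0,0,0,0,0,0],[0,0,0,0,0,0]]'
```

```text
clock: 12.8
tcp_pos: [0.4896, -0.0711, 0.1443]
orientation: [-0.148, 0.989, -0.0, 0.0]
ft_force: [0.2, 0.1, -1.3]
finger_gap: 0.0115
finger_force: 50.5
```

```bash
python3 -m pendant '[[0,0,0.1,0,0,0],[0,0,0.13,0,0,0],[0,0,0.13,0,0,0],[0,0,0.13,0,0,0],[0,0,0.13,0,0,0],[0,0,0.13,0,0,0],[0,0,0.13,0,0,0],[0,0,0.1,0,0,0],[0,0,0.05,0,0,0],[0,0,0,0,0,0]]'
```

```text
clock: 14.05
tcp_pos: [0.4896, -0.0711, 0.134]
orientation: [-0.148, 0.989, -0.0, 0.0]
ft_force: [-0.2, 0.5, -1.6]
finger_gap: 0.0113
finger_force: 50.5
```

```bash
python3 -m pendant '[[0,0,0.04,0,0,0],[0,0,0.04,0,0,0],[0,0,0.04,0,0,0],[0,0,0.05,0,0,0],[0,0,0.05,0,0,0],[0,0,0.05,0,0,0],[0,0,0.05,0,0,0],[0,0,0.05,0,0,0],[0,0,0,0,0,0],[0,0,0,0,0,0]]'
```

```text
clock: 15.3
tcp_pos: [0.4896, -0.0712, 0.1303]
orientation: [-0.148, 0.989, -0.0, -0.0]
ft_force: [-0.7, -0.3, -1.2]
finger_gap: 0.0113
finger_force: 50.5
```

Now the shank starts to enter; I continue down to find the hub.

```bash
python3 -m pendant '[[0,0,0.05,0,0,0],[0,0,0.05,0,0,0],[0,0,0.05,0,0,0],[0,0,0.05,0,0,0],[0,0,0.05,0,0,0],[0,0,0.05,0,0,0],[0,0,0.05,0,0,0],[0,0,0.05,0,0,0],[0,0,0,0,0,0],[0,0,0,0,0,0]]'
```

```text
clock: 16.55
tcp_pos: [0.4896, -0.0711, 0.1263]
orientation: [-0.148, 0.989, 0.0, 0.0]
ft_force: [0.8, 0.7, -1.2]
finger_gap: 0.0111
finger_force: 50.5
```

```bash
python3 -m pendant '[[0,0,0.03,0,0,0],[0,0,0.03,0,0,0],[0,0,0.03,0,0,0],[0,0,0.03,0,0,0],[0,0,0.03,0,0,0],[0,0,0.03,0,0,0],[0,0,0.03,0,0,0],[0,0,0.03,0,0,0],[0,0,0,0,0,0],[0,0,0,0,0,0]]'
```

```text
clock: 17.8
tcp_pos: [0.4896, -0.0711, 0.1239]
orientation: [-0.148, 0.989, 0.0, 0.0]
ft_force: [-0.7, -0.2, -2.0]
finger_gap: 0.0116
finger_force: 50.5
```

```bash
python3 -m pendant '[[0,0,0.03,0,0,0],[0,0,0.03,0,0,0],[0,0,0.03,0,0,0],[0,0,0.03,0,0,0],[0,0,0.03,0,0,0],[0,0,0.03,0,0,0],[0,0,0.03,0,0,0],[0,0,0.03,0,0,0],[0,0,0,0,0,0],[0,0,0,0,0,0]]'
```

```text
clock: 19.05
tcp_pos: [0.4897, -0.0711, 0.1216]
orientation: [-0.148, 0.989, -0.0, 0.0]
ft_force: [-1.5, -0.3, 2.3]
finger_gap: 0.0114
finger_force: 51.0
```

Hub contact felt (tip about 28 mm below the mouth). I press about 1 mm into the spring and sweep anticlockwise, turning about the key's axis (about 1 mm off the TCP).

```bash
python3 -m pendant '[[0,0,0.05,0,0,0],[0,0,0.05,0,0,0],[0,-0.007,0,0,0,-4],[0,-0.007,0,0,0,-4],[0,-0.007,0,0,0,-4],[0,-0.007,0,0,0,-4],[0,-0.007,0,0,0,-4],[0,-0.007,0,0,0,-4],[0,0,0,0,0,0],[0,0,0,0,0,0]]'; python3 -c "
from bench import env;from h import *
s=env.read_state();print(psi(s)+360-197.3,s['torque'])"
```

```text
clock: 20.3
tcp_pos: [0.4896, -0.0716, 0.1201]
orientation: [-0.35, 0.937, 0.0, -0.0]
ft_force: [1.2, -1.6, -3.7]
finger_gap: 0.0113
finger_force: 50.1
23.635670413994234 [-0.34115855 -0.18321963 -0.09140905]
```

The pressing force vanished and the hub torque shows, so the flats seem to have dropped in. I go down gently to check.

```bash
python3 -m pendant '[[0,0,0.02,0,0,0.5],[0,0,0.03,0,0,0.5],[0,0,0.05,0,0,0],[0,0,0.05,0,0,0],[0,0,0.05,0,0,0],[0,0,0.05,0,0,0],[0,0,0.05,0,0,0],[0,0,0,0,0,0],[0,0,0,0,0,0],[0,0,0,0,0,0]]'; python3 -c "
from bench import env;from h import *
s=env.read_state();print(psi(s)+360-197.3,s['torque'])"
```

```text
clock: 21.55
tcp_pos: [0.4899, -0.0715, 0.1176]
orientation: [-0.342, 0.94, -0.0, 0.0]
ft_force: [0.1, -0.9, 3.0]
finger_gap: 0.0116
finger_force: 51.1
22.72744984953539 [-0.13815354  0.00097147 -0.11822653]
```

```bash
python3 -m pendant '[[0,0,0,0,0,1.5],[0,0,0,0,0,1.5],[0,0,0.03,0,0,0],[0,0,0.05,0,0,0],[0,0,0.05,0,0,0],[0,0,0.05,0,0,0],[0,0,0.05,0,0,0],[0,0,0,0,0,0],[0,0,0,0,0,0],[0,0,0,0,0,0]]'; python3 -c "
from bench import env;from h import *
s=env.read_state();print(psi(s)+360-197.3,s['torque'])"
```

```text
clock: 22.8
tcp_pos: [0.4898, -0.0715, 0.1152]
orientation: [-0.318, 0.948, 0.0, 0.0]
ft_force: [0.1, 0.3, -2.0]
finger_gap: 0.0116
finger_force: 50.5
19.726164217011558 [ 0.04172633  0.00232749 -0.03165736]
```

```bash
python3 -m pendant '[[0,0,0.05,0,0,0],[0,0,0.05,0,0,0],[0,0,0.05,0,0,0],[0,0,0.05,0,0,0],[0,0,0.05,0,0,0],[0,0,0.05,0,0,0],[0,0,0.05,0,0,0],[0,0,0.05,0,0,0],[0,0,0.02,0,0,0],[0,0,0,0,0,0]]'
```

```text
clock: 24.05
tcp_pos: [0.4898, -0.0715, 0.111]
orientation: [-0.318, 0.948, 0.0, -0.0]
ft_force: [0.3, 0.6, -1.9]
finger_gap: 0.0116
finger_force: 50.5
```

```bash
python3 -m pendant '[[0,0,0.02,0,0,0],[0,0,0.02,0,0,0],[0,0,0.02,0,0,0],[0,0,0.02,0,0,0],[0,0,0.02,0,0,0],[0,0,0,0,0,0],[0,0,0,0,0,0],[0,0,0,0,0,0],[0,0,0,0,0,0],[0,0,0,0,0,0]]'
```

```text
clock: 25.3
tcp_pos: [0.4898, -0.0715, 0.11]
orientation: [-0.318, 0.948, -0.0, -0.0]
ft_force: [-0.3, 0.2, -1.1]
finger_gap: 0.0115
finger_force: 50.5
```

```bash
python3 -m pendant '[[0,0,0.02,0,0,0],[0,0,0.02,0,0,0],[0,0,0.02,0,0,0],[0,0,0.01,0,0,0],[0,0,0.01,0,0,0],[0,0,0,0,0,0],[0,0,0,0,0,0],[0,0,0,0,0,0],[0,0,0,0,0,0],[0,0,0,0,0,0]]'
```

```text
clock: 26.55
tcp_pos: [0.4898, -0.0715, 0.1093]
orientation: [-0.318, 0.948, -0.0, 0.0]
ft_force: [-0.4, 0.4, 4.2]
finger_gap: 0.0113
finger_force: 51.3
```

Collar seated (net about 6 N at the nominal height). Now I turn anticlockwise.

```bash
python3 -m pendant '[[0,-0.007,0,0,0,-4],[0,-0.007,0,0,0,-4],[0,-0.007,0,0,0,-4],[0,-0.007,0,0,0,-4],[0,-0.007,0,0,0,-4],[0,-0.007,0,0,0,-4],[0,-0.007,0,0,0,-4],[0,-0.007,0,0,0,-4],[0,-0.004,0,0,0,-2],[0,0,0,0,0,0]]'; python3 -c "
from bench import env;from h import *
s=env.read_state();print(psi(s)%360-197.3,s['torque'],s['tcp_pos'])"
```

```text
clock: 27.8
tcp_pos: [0.4902, -0.0718, 0.1092]
orientation: [-0.581, 0.814, 0.0, -0.0]
ft_force: [-2.2, 0.2, 4.8]
finger_gap: 0.0112
finger_force: 51.4
53.69891636961694 [ 0.12896824  0.59890919 -0.04282523] [ 0.49017261 -0.07183796  0.1092421 ]
```

```bash
python3 -m pendant '[[0,-0.007,0,0,0,-4],[0,-0.007,0,0,0,-4],[0,-0.007,0,0,0,-4],[0,-0.007,0,0,0,-4],[0,-0.007,0,0,0,-4],[0,-0.007,0,0,0,-4],[0,-0.007,0,0,0,-4],[0,-0.007,0,0,0,-4],[0,-0.007,0,0,0,-4],[0,0,0,0,0,0]]'; python3 -c "
from bench import env;from h import *
s=env.read_state();print(psi(s)%360-197.3,s['torque'],s['tcp_pos'])"
```

```text
clock: 29.05
tcp_pos: [0.4906, -0.0719, 0.1092]
orientation: [0.804, -0.595, -0.0, 0.0]
ft_force: [-3.4, -0.3, 6.3]
finger_gap: 0.0115
finger_force: 51.5
89.71642470380982 [-0.00657118  0.89246195 -0.00790185] [ 0.49059918 -0.07193314  0.1092334 ]
```

```bash
python3 -m pendant '[[0,-0.004,0,0,0,-2],[0,-0.004,0,0,0,-2],[0,0,0,0,0,0],[0,0.004,0,0,0,2],[0,0.002,0,0,0,1.7],[0,0.01,-0.005,0,0,0],[0,0.01,-0.005,0,0,0],[0,0.01,0,0,0,0],[0,0,0,0,0,0],[0,0,0,0,0,0]]'; python3 -c "
from bench import env;from h import *
s=env.read_state();print(psi(s)%360-197.3,s['torque'],s['tcp_pos'])"
```

```text
clock: 30.3
tcp_pos: [0.4907, -0.072, 0.1093]
orientation: [0.806, -0.593, 0.0, -0.0]
ft_force: [0.5, 1.2, 3.1]
finger_gap: 0.0117
finger_force: 51.1
90.02996006668155 [ 0.22547347 -0.11139084 -0.03044224] [ 0.49074956 -0.07197839  0.10932869]
```

Aligned with little load. I release and lift off.

```bash
python3 -m pendant '[[0,0,0,0,0,0],[0,0,0,0,0,0],[0,0,0,0,0,0],[0,0,0,0,0,0],[0,0,0,0,0,0],[0,0,0,0,0,0],[0,0,0,0,0,0],[0,0,-0.3,0,0,0],[0,0,-1,0,0,0],[0,0,-1.5,0,0,0]]' -0.1; python3 -m pendant '[[0,0,-2,0,0,0],[0,0,-2,0,0,0],[0,0,-2,0,0,0],[2.5,0,-1,0,0,0],[4,0,0,0,0,0],[4,0,0,0,0,0],[4,0,0,0,0,0],[4,0,0,0,0,0],[4,0,0,0,0,0],[2,0,0,0,0,0]]'
python3 - <<'E'
from bench import env
from h import *
c=env.read_camera("top");np.savez("pics/top4.npz",**c)
d=env.read_camera("side");np.savez("pics/side4.npz",**d)
A=cv2.resize(c["pixels"][200:280,240:310,::-1],(525,600),interpolation=cv2.INTER_CUBIC)
B=cv2.resize(d["pixels"][140:220,255:330,::-1],(275,293),interpolation=cv2.INTER_CUBIC)
cv2.imwrite("pics/s4.png",np.hstack([A,np.vstack([B,np.zeros((307,275,3),np.uint8)])]))
p=c["pixels"].astype(int);m=(p[:,:,2]>110)&(p[:,:,2]>p[:,:,0]+50)&(p[:,:,2]>p[:,:,1]+30)
k=np.zeros_like(m);k[200:285,240:315]=1
P=pts(c,m&k);q=P[P[:,2]>.115];w=P[P[:,2]<.1]
print(len(q),q.mean(0),cv2.minAreaRect((q[:,:2]*1000).astype(np.float32)))
u=q[:,:2]-q[:,:2].mean(0);e=np.linalg.svd(u)[2][0] if len(u)<2000 else 0;print("axis",np.degrees(np.arctan2(e[1],e[0]))%180)
print("collar z",np.median(w[:,2]) if len(w) else None, "wing top z",np.percentile(q[:,2],[50,90]))
E
```

```text
clock: 31.55
tcp_pos: [0.4905, -0.072, 0.1382]
orientation: [0.806, -0.593, -0.0, 0.0]
ft_force: [0.7, -0.3, -1.1]
finger_gap: 0.0382
finger_force: 0.0
clock: 32.8
tcp_pos: [0.5638, -0.3078, 0.2079]
orientation: [0.805, -0.593, 0.0, 0.0]
ft_force: [1.1, 0.5, 0.2]
finger_gap: 0.0386
finger_force: 0.0
104 [ 0.48882692 -0.06937587  0.13292581] ((488.50775146484375, -69.69129180908203), (12.093689918518066, 40.87902069091797), 16.268985748291016)
axis 107.38719612984619
collar z 0.08960819117002916 wing top z [0.13323297 0.13634212]
```

View pics/s4.png

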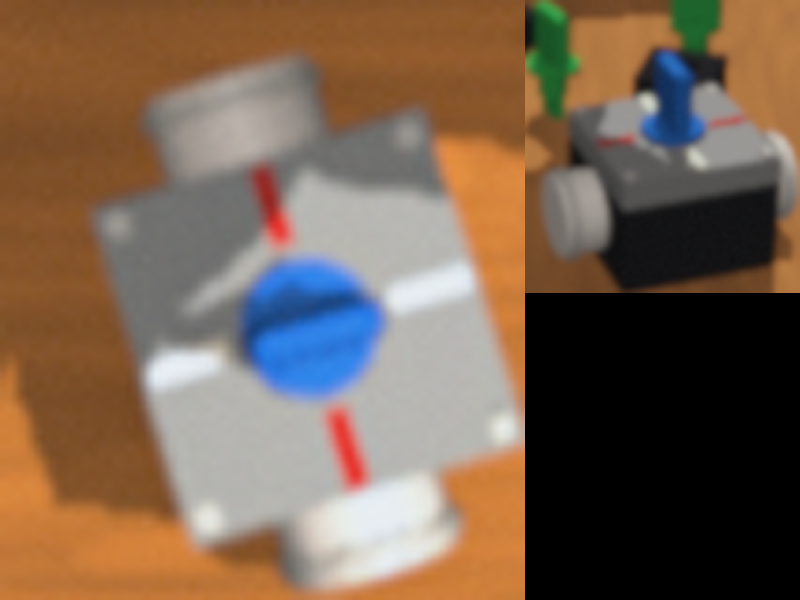

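The collar is flush on the plate at (312,328) in the top crop. The wing, about (255,350) to (380,315), lies along the white stripes: measured 107.4°, stripes at 107.3°. The other keys and the valve haven't moved. I let the arm settle and hand in.

```bash
python3 -m pendant '[[0,0,0,0,0,0],[0,0,0,0,0,0],[0,0,0,0,0,0],[0,0,0,0,0,0],[0,0,0,0,0,0],[0,0,0,0,0,0],[0,0,0,0,0,0],[0,0,0,0,0,0],[0,0,0,0,0,0],[0,0,0,0,0,0]]'; python3 -c "
from bench import env
print(env.job_done())"
```

```text
clock: 34.15
tcp_pos: [0.5635, -0.3059, 0.2073]
orientation: [0.806, -0.593, -0.0, -0.0]
ft_force: [-0.3, 0.0, 0.2]
finger_gap: 0.0385
finger_force: 0.0
the job is handed in; nothing more can be done
None
```

The blue key is left in the valve with its collar flush on the plate and its wing in line with the white stripes (valve open), and the job was handed in at 34 s; I turned it about 4° past white and back to take up slack in the slot.

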